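# Purge the condenser with air

## Task

The condenser has to be blown out with air before the next run. Press the mushroom-headed purge button all the way down, hold it there for about four seconds without a break, then let go of it. Leave the small flat button on the other box alone.

Things in the scene. Friction and masses are not known exactly. Their poses are not given: they have to be found in the camera images.
- purge_top (a point): Centre of the purge button's top face, 93 mm above the bench when up: a black mushroom head 44 mm across, 12 mm thick, bevelled to a flat top 24 mm across, pressed straight down. It is on a fixed grey box 160 x 110 mm, 65 mm high; the beam timer is 80 mm from it along this point's x (box's long side). A twin box, on the left or right of it, also with a timer, has a small flat button.
- purge (a joint): Purge button travel, straight down, in m: 0 = up, 0.008 = fully down at its stop. A spring brings it back up when let go: it starts to give at 1.5 N and takes 5 N to reach the stop. It counts as held down beyond 0.004.
- rider (a joint): Dwell timer of the purge box, m along its beam: 0 = start. While the button is fully down the little beam rocks over and its steel rider (11 mm) creeps along at about 4.7 mm/s (slower if the button is not fully down): about 0.019 after 4 s, at the thick mark 0.028 after 6 s, which it must not pass. After release it creeps back.
- start (a joint): Travel of the small flat button, 24 mm across, on the other box, in m: 0 = up, 0.006 = fully down. It is to be left alone.
Things that resemble listed ones, but are neither listed nor needed, are in the scene too. Leave any orange or turquoise look-alike of the part that bears purge_top alone.

How it is judged:
By the outcome, as a careful person would: the job done as asked, in the order asked, and still so for the second after the job is handed in, with the robot touching nothing.
It also fails if it takes over 38 s, if anything falls off the work surface, if the arm or the gripper's body presses on something with over 40 N, if the wrist force passes 120 N, or if a joint passes its speed limit or range.

## Robot

A 6-joint arm with a two-finger parallel gripper is mounted at the origin on the work surface. World frame = base frame: x ahead of the robot, y to its left, z up, the work surface at z = 0. Lengths are in m, angles in rad, forces in N, time in s.
With the tool pointing down it reaches from about 0.275 to 1 m from the base axis. Payload 8.4 kg.
Tool frame: the origin (TCP) lies between the finger pads; the fingertips stand 8 mm ahead of it and the grasp point (between the pads) lies 11 mm behind it; z points along the fingers, y is the direction in which the jaws open and shut (so a half turn about z gives the same grasp; the last joint's range is limited). The gripper opens to 85 mm and grips with 20 to 120 N. Pads are 22 mm wide; open, the fingers measure 114 mm over their backs; the gripper's body (76 mm by 85 mm) begins 54 mm behind the grasp point. The pads swing forward as they close: fully open they stand 13 mm farther back than shut.
Start: joints at [1.274, 0.353, 1.633, -0, 1.155, -0.002], TCP at [0.182, 0.598, 0.239] pointing down, gripper open.
Joint ranges: [-2.63, 2.63], [-0.92, 2.1], [0.06, 2.66], [-1.3, 4.44], [0, 2.69], [-3.02, 3.02]. Speed limits (rad/s): [2.22, 2.22, 2.79, 3.14, 3.14, 3.14].

## Interface

Orientations are given as a unit quaternion [x, y, z, w].
In Python, from workcell import reach, servo_line, goto_joints, gripper_to, hold, ik, observe, get_image, MotionError, hand_in, masks_of gives the robot as it stands. Calls block until the motion is done:
- reach(position, orientation): joint-space move of the TCP to a pose.
- servo_line(position, rotation=None, feed=0.15): straight line of the TCP; rotation=None keeps the orientation; feed is the mean speed in m/s.
- goto_joints(angles): joint-space move.
- gripper_to(opening, force=None): finger opening in m; force is the grip in N (None keeps the last); returns when the fingers have stopped.
- hold(seconds).
- ik(position, orientation): joint angles nearest the present ones, or None.
- observe(): the state.
- get_image(name): name is "scene" or "top" or "wrist"; returns a dict with "pixels" (400x640x3 uint8, blue, green, red), "camera_matrix" (3x3 intrinsics, pixels), "dist" ([k1, k2, p1, p2, k3] as OpenCV has them; the pictures are not rectified), "cam_to_world" (4x4, takes a point from camera to world coordinates). Camera axes: x right, y down, z forward; pixel columns grow to the right and rows downward; lengths in m; the calibration is good to about 2 mm. A picture is of the moment at which its call begins. There is no depth.
A pose or a line that the arm cannot do raises MotionError and nothing moves.
- hand_in(): hands the job in, once; it reports no verdict.
Trained networks look in the newest picture that a camera, given by its name, has taken for a name from the list of things; names that differ only in an ending like _2 or _b are one class to them, and where a whole thing is asked for, a point or a joint stands for the part that bears it (a point fixed in the world has none). Each returns a list of dicts, best first, with "p" (0 to 1); they miss things now and then, are a little off and sometimes report something else, mostly with a low value. They report only what shows in the picture. A call takes as long as a camera call. They do not tell look-alikes from the thing itself.
- masks_of(camera, thing): "mask" (400x640 bool, what is visible of it) and "at" ([column, row] in pixels, amid what is visible of it).
The state is a dict: "clock": time; "qpos": joint angles; "qvel": joint speeds; "joint_efforts": joint torques, N m; "tool_pos": TCP position; "eef_rot": TCP orientation; "ft_force": force on the tool from outside, world axes, zero at the start; "wrist_torque": the same for the moment, N m; "opening": finger opening in m.
Only numpy, scipy, OpenCV 4.12 (cv2) and the standard library are available. Lean on these libraries where they do the work, as an engineer would, in place of code of your own. Each camera call takes 0.05 s, during which the arm holds its last target.

## Working session

There is one attempt and no reset: what is moved stays moved. The work goes in short steps, each a Python script; the robot and the scene stay as the last script left them, time stands still between calls to the robot, and variables do not carry over. Pictures are saved under pics/ and viewed, and the job is handed in when it is done.

```bash
mkdir -p pics; ls; python3 - <<'E'
from workcell import *
import cv2
for c in ["scene","top","wrist"]:
    im=get_image(c); cv2.imwrite(f"pics/{c}0.png",im["pixels"])
    for n in ["purge_top","start"]:
        for d in masks_of(c,n): print(c,n,d["p"],d["at"],d["mask"].sum())
print(observe())
E
```

```text
pics
scene purge_top 0.63 [328.8, 229.5] 196
scene purge_top 0.61 [313.8, 151.3] 125
scene purge_top 0.47 [180.1, 238.0] 217
scene purge_top 0.45 [250.8, 199.7] 138
top purge_top 0.68 [250.4, 252.4] 185
top purge_top 0.63 [431.2, 275.3] 209
top purge_top 0.55 [348.6, 168.5] 207
top purge_top 0.48 [360.0, 258.8] 188
top start 0.4 [215.6, 152.6] 47
{'clock': 0.45, 'qpos': array([ 1.27359356e+00,  3.53072497e-01,  1.63348178e+00, -5.71483198e-07,
        1.15517427e+00, -2.40753525e-03]), 'qvel': array([ 0.00029741, -0.00236644, -0.0011715 , -0.00010076,  0.00278382,
       -0.00048593]), 'joint_efforts': array([-1.40601340e-03, -6.04619551e+01, -3.42095554e+01, -1.99475107e-04,
        3.12425291e-03,  6.21421805e-06]), 'tool_pos': array([0.18158259, 0.59799785, 0.23920061]), 'eef_rot': array([ 1.46864352e-01,  9.89156640e-01, -6.72246308e-05, -9.88224359e-06]), 'ft_force': array([0.21926426, 0.46067331, 0.60424066]), 'wrist_torque': array([0.03373123, 0.02971876, 0.02222362]), 'opening': 0.0856084375486545}
```

View pics/scene0.png

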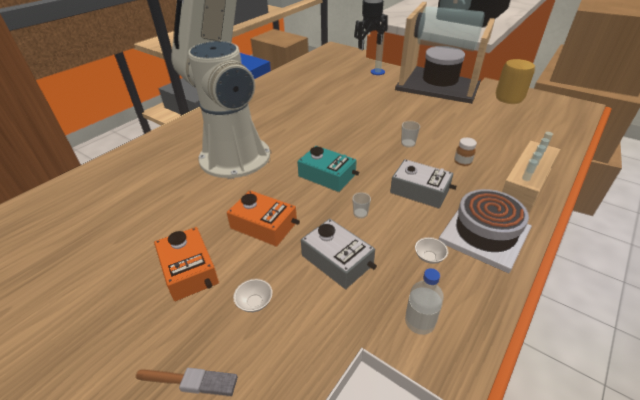

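View pics/top0.png

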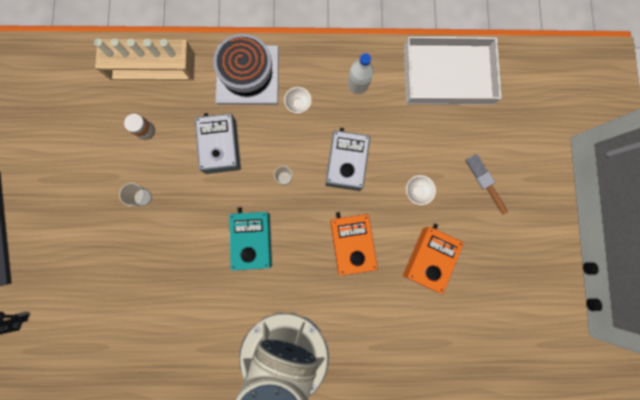

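```bash
python3 - <<'E'
import cv2
a=cv2.imread("pics/top0.png")[120:320,180:480]
cv2.imwrite("pics/topcrop.png",cv2.resize(a,(800,533),interpolation=cv2.INTER_CUBIC))
E
```

```text
(no output)
```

View pics/topcrop.png

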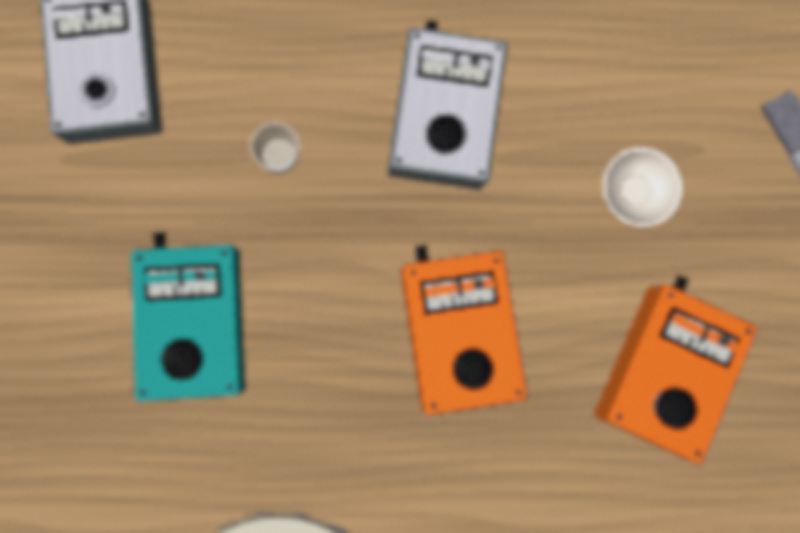

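Candidates in the top view are the grey box with mushroom (348,168), teal (250,252), orange (360,259), orange (431,275), and the grey box with the small flat button (216,153). By the description it is the grey one at (348,168), which is (329,230) in the scene view. Next I'll localise it.

```bash
cat > h.py <<'E'
from workcell import *
import cv2, numpy as np
def ray(im,px):
    K=np.array(im["camera_matrix"]);d=np.array(im["dist"],float);T=np.array(im["cam_to_world"])
    u=cv2.undistortPoints(np.array([[px]],float),K,d)[0,0]
    r=T[:3,:3]@np.array([u[0],u[1],1]); return T[:3,3],r/np.linalg.norm(r)
def onz(im,px,z):
    o,r=ray(im,px); return o+r*(z-o[2])/r[2]
def tri(rs):
    A=0;b=0
    for o,r in rs:
        P=np.eye(3)-np.outer(r,r);A=A+P;b=b+P@o
    return np.linalg.solve(A,b)
E
python3 - <<'E'
from h import *
R=[]
for c,near in [("scene",(329,230)),("top",(348,168))]:
    im=get_image(c)
    m=[d for d in masks_of(c,"purge_top") if np.hypot(d["at"][0]-near[0],d["at"][1]-near[1])<10][0]
    ys,xs=np.nonzero(m["mask"]); px=(xs.mean(),ys.mean())
    print(c,px,m["at"],xs.min(),xs.max(),ys.min(),ys.max(),onz(im,px,.087).round(4)); R.append(ray(im,px))
    g=cv2.resize(im["pixels"][near[1]-45:near[1]+55,near[0]-60:near[0]+60],None,fx=5,fy=5,interpolation=cv2.INTER_CUBIC); cv2.imwrite(f"pics/crop_{c}.png",g)
    if c=="top":
        # box axis: timer centre vs button
        print("timer", onz(im,(350,144),.07), "flat", onz(im,(216,153),.07), "px/m", im["camera_matrix"][0][0], im["cam_to_world"])
print("tri",tri(R))
E
```

```text
scene (np.float64(326.510101010101), np.float64(230.489898989899)) [326.6, 228.1] 318 335 224 237 [ 0.5313 -0.1833  0.087 ]
top (np.float64(347.0168539325843), np.float64(170.03932584269663)) [345.0, 167.7] 340 354 163 177 [ 0.5286 -0.1823  0.087 ]
timer [ 0.60896893 -0.19385037  0.07      ] flat [0.58199221 0.19217247 0.07      ] px/m 361.39091197054836 [[-0.00558742 -0.99198952  0.12619653  0.32910852]
 [-0.99966867  0.00237004 -0.02563073 -0.08249514]
 [ 0.02512632 -0.12629793 -0.99167409  1.09068511]
 [ 0.          0.          0.          1.        ]]
tri [ 0.52956857 -0.1820847   0.08488729]
```

View pics/crop_scene.png

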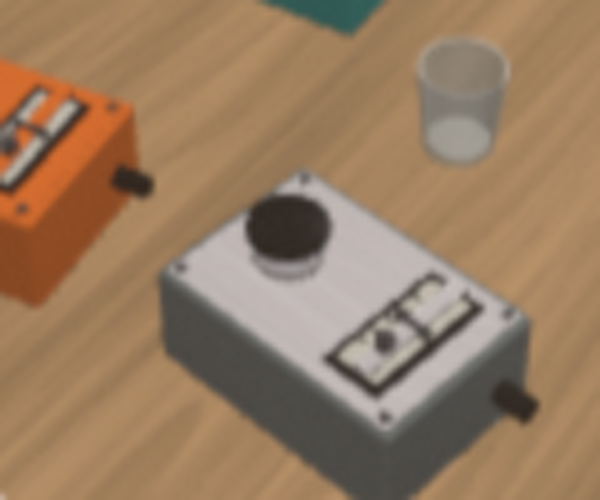

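View pics/crop_top.png

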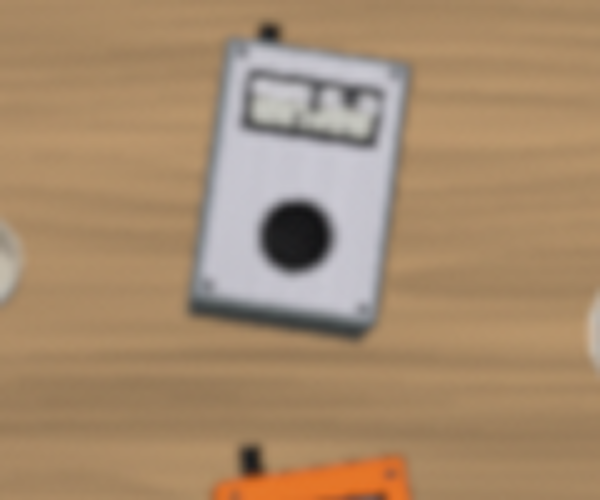

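The crops show the black mushroom on the grey box, centred at scene (326.6,230.6) and top (347.4,170.2). Both give about (0.530,-0.182), and the timer lies about 80 mm away in +x, as described. I'll close the gripper and hover above it.

```bash
python3 - <<'E'
from h import *
gripper_to(0.0,40)
q=observe()["eef_rot"]
reach([0.530,-0.182,0.20],[0.1469,0.98915,0,0])
servo_line([0.530,-0.182,0.125])
hold(0.2)
o=observe(); print(o["clock"],o["tool_pos"],o["ft_force"],o["opening"],o["qpos"])
for c in ["scene","wrist"]:
    im=get_image(c)["pixels"]
    cv2.imwrite(f"pics/{c}_hover.png",im if c=="wrist" else cv2.resize(im[150:300,230:430],None,fx=3.5,fy=3.5))
E
```

```text
5.2667 [ 0.53070094 -0.18223963  0.12609312] [ 0.54803222 -0.54091147  0.03232889] 5.174260099081556e-06 [-3.33442577e-01  3.89141277e-01  1.86897085e+00 -1.84922758e-05
  8.81599548e-01 -1.60939885e+00]
```

View pics/scene_hover.png

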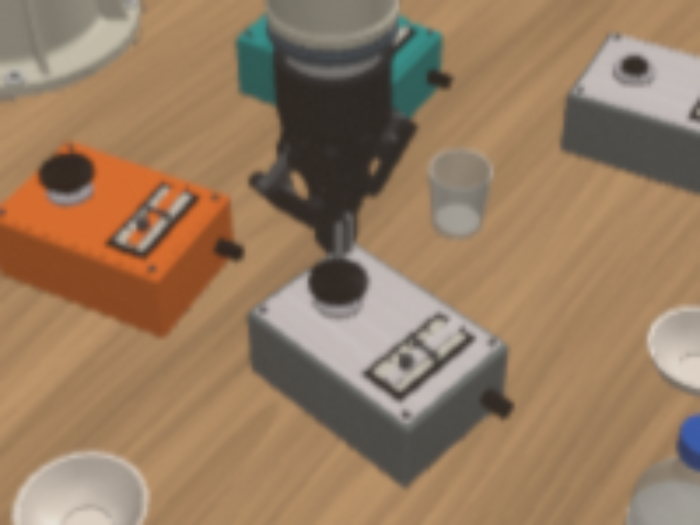

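View pics/wrist_hover.png

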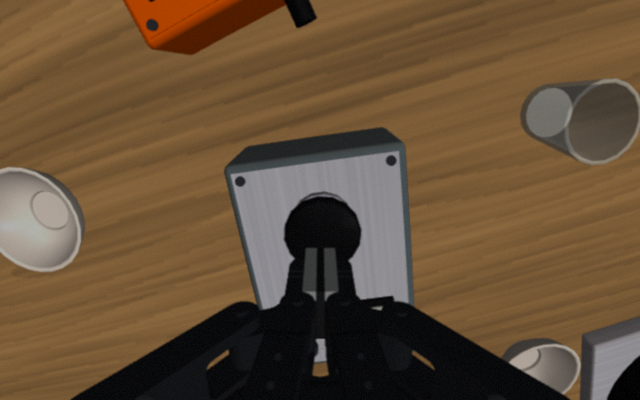

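The hover pictures show the fingertips just above the mushroom head, scene crop (342,250) over (338,283), and wrist tip column 320 against head column 322. I'll press with force feedback.

```bash
python3 - <<'E'
from h import *
im=get_image("wrist"); print("wrist est",onz(im,(322,231),.087))
b=observe()["ft_force"].copy()
X,Y=0.530,-0.182
def st(tag):
    o=observe(); f=(o["ft_force"]-b)[2]; print(tag,round(o["clock"],3),o["tool_pos"][2].round(4),(o["ft_force"]-b).round(2)); return o["clock"],o["tool_pos"][2],f
def go(z,feed=.03): servo_line([X,Y,z],feed=feed)
z=0.105; go(z,.05); hold(.1); b=observe()["ft_force"].copy(); st("pre")
while z>0.094:
    z-=0.001; go(z); t,zz,f=st("probe")
    if f>1.0: break
else: raise SystemExit("no contact")
# press
z0=z; z-=0.0065; go(z,.03); t0,zz,f=st("press")
while f<9 and z>z0-0.014:
    z-=0.001; go(z,.03); t,zz,f=st("down")
tf=t
cv2.imwrite("pics/sc_a.png",get_image("scene")["pixels"])
while observe()["clock"]<tf+3.75: 
    hold(0.3); st("hold")
    if observe()["clock"]>tf+3.5: break
cv2.imwrite("pics/sc_b.png",get_image("scene")["pixels"])
t=observe()["clock"]
if t<tf+3.9: hold(tf+3.9-t)
st("end"); go(z0+0.03,.15); st("up")
servo_line([X,Y,0.2]); hold(.2); st("clear")
cv2.imwrite("pics/sc_c.png",get_image("scene")["pixels"])
a=[cv2.resize(cv2.imread(f"pics/sc_{k}.png")[195:285,290:390],None,fx=4,fy=4,interpolation=cv2.INTER_CUBIC)[:, :] for k in "abc"]
a=[cv2.resize(i,(266,240)) for i in a]
cv2.imwrite("pics/abc.png",np.hstack(a))
E
```

```text
wrist est [ 0.52709392 -0.18089559  0.087     ]
pre 6.067 0.1051 [0. 0. 0.]
probe 6.317 0.1041 [-0.88  0.95 -0.13]
probe 6.567 0.103 [ 0.05  1.69 -0.4 ]
probe 6.817 0.1019 [-1.28  1.66 -1.11]
probe 7.067 0.1011 [-0.97  1.39  0.69]
probe 7.317 0.1 [-0.43  0.44  1.12]
press 7.683 0.0934 [-1.08  1.14  3.3 ]
down 7.933 0.093 [-1.78  1.5   9.16]
hold 8.283 0.093 [-2.64  2.1   9.59]
hold 8.583 0.093 [-2.18  0.5   9.08]
hold 8.883 0.093 [-3.09  1.31  9.23]
hold 9.183 0.093 [-2.54  1.12 10.01]
hold 9.483 0.093 [-2.21  1.16  8.39]
hold 9.783 0.093 [-2.97  0.79  8.5 ]
hold 10.083 0.093 [-2.01  0.7   9.5 ]
hold 10.383 0.093 [-1.88  0.48  9.27]
hold 10.683 0.093 [-1.48  0.95  9.75]
hold 10.983 0.093 [-1.52  1.51 10.65]
hold 11.283 0.093 [-2.91  1.93  9.61]
hold 11.583 0.093 [-2.39  1.15  9.76]
end 11.833 0.093 [-2.24  2.07  9.49]
up 12.233 0.1298 [-0.87  0.98  0.02]
clear 13.05 0.1987 [-0.44  0.83 -0.71]
```

View pics/abc.png

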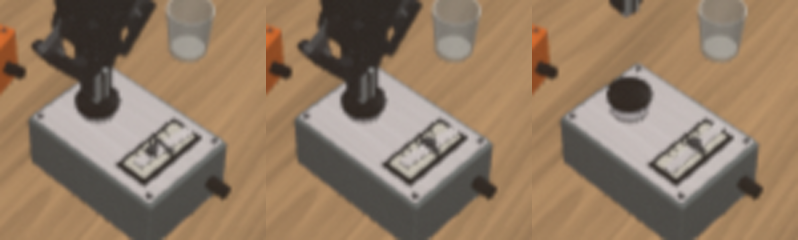

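In the pictures, the button is down in panels a and b while the rider creeps along its beam. In panel c the button is back up, the rider is short of the end and the gripper is clear.

```bash
python3 - <<'E'
from h import *
hand_in(); print(observe()["clock"])
E
```

```text
the job is handed in; nothing more can be done
the job is handed in; nothing more can be done
```

I pressed the mushroom button on the grey box all the way down, held it for about 4 s, let go of it and handed the job in. The small flat button and the orange and turquoise look-alikes were not touched.

- **Press:** the button was at about (0.530, -0.182). I pressed it with closed fingertips, from contact at TCP z ≈ 0.101 to the stop at z ≈ 0.093, which matches the 8 mm travel. The stop force was steady at 8.4–10.7 N.
- **Hold:** it was fully down for about 4.0 s and past half travel for about 4.3 s, without a break.
- **Last checks:** the scene picture after release shows the button back up, the rider partway along its beam and the gripper clear at z ≈ 0.2. The vertical wrist force was back near zero. The clock read 13.05 s, well inside the 38 s limit.
- **Disagreements:** the three camera estimates of the button's position differed by about 4 mm, well within its 24 mm flat top. I judged the rider's travel only by eye and did not measure it.

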